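Dress the stay post and hold the sprung hatch under its balance point

ROBOT

A 6-joint arm with a two-finger parallel gripper is mounted at the origin on a cart in front of the work surface, level with it; the furniture and walls round the work are solid. World frame = base frame: x ahead of the robot, y to its left, z up, the work surface at z = 0. Lengths are in m, angles in rad, forces in N, time in s.
With the tool pointing down it reaches from about 0.275 to 0.75 m from the base axis. Payload 10.2 kg.
Tool frame: the origin (TCP) lies at the very end of the fingers, on their centre line; the grasp point (between the pads) lies 19 mm behind it (robot.tcp_to_grasp is the z of the grasp point in the tool frame, in m); z points along the fingers, y is the line along which they close (so a half turn about z gives the same grasp; the last joint's range is limited). The gripper opens to 85 mm and grips with 20 to 120 N. Pads are 22 mm wide; open, the fingers measure 114 mm over their backs; the gripper's body (76 mm by 85 mm) begins 54 mm behind the grasp point. The pads swing forward as they close: fully open they stand 13 mm farther back than shut.
Start: joints at [1.112, 0.313, 1.498, -0, 1.331, -0.223], TCP at [0.123, 0.51, 0.231] pointing down, gripper open.
Joint ranges: [-2.94, 2.94], [-0.97, 2.17], [0.19, 2.56], [-1.23, 4.37], [0.02, 3.11], [-2.88, 2.88]. Speed limits (rad/s): [2.39, 2.39, 3.01, 3.14, 3.14, 3.14].

INTERFACE

Orientations are given as [roll, pitch, yaw] about the fixed x, y, z axes, in that order (R = Rz(yaw) Ry(pitch) Rx(roll)).
In Python, from station import robot gives the robot as it stands. The module is installed in compiled form; this text tells all that it offers.
- The arm moves only by the shell command python3 -m crank 'ROWS' [FORCE]. ROWS is JSON, a list of rows, each an object of numbers: "ax", "ay", "az": the turn, a rotation vector about the world's x, y, z in degrees; "dx", "dy", "dz": the shift along the world's x, y, z in mm; "claw": the opening, from 0 (shut) to 1 (fully open). A call has 1 to 20 rows; each row is the pose to reach, as a shift and turn from the pose commanded when the call began; what a row does not reach only later rows make up. A row lasts 1/10 s, in which the tool goes at most 50 mm and 8.59 degrees, less where a joint would pass 70% of its speed; a pose out of reach is approached as far as the arm can. A call with a gripper value outside its range is refused whole. The fingers move at their own pace and stop on an object; FORCE is the grip in N (left out, the last holds). Time passes only in rows, so rows that repeat a pose let the fingers close. It gives the time, the measured TCP pose, the force, the opening and the grip force at its end, in the units of the state.
- robot.state(): the state, without advancing time (a new reading comes with each control period).
- robot.get_image(name): name is "scene" or "top" or "wrist"; returns (picture, depth): 480x640x3 uint8, red, green, blue; 480x640 float32, m along the optical axis (not along the pixel's ray), 0 where there is no reading.
- robot.calibration(name): a dict with "K" (3x3 intrinsics, pixels), "R" (3x3) and "t" (3): a world point X has camera coordinates R X + t. Camera axes: x right, y down, z forward; pixel columns grow to the right and rows downward; lengths in m; the calibration is good to about 2 mm. A picture is of the moment at which its call begins: read the wrist's pose just before it. calibration takes no time and is no camera call; for the wrist camera it gives the pose at the moment of the call.
- robot.finish_job(): hands the job in; it is judged then, once.
The state is a dict: "t": time; "joints": joint angles; "qvel": joint speeds; "joint_torque": joint torques, N m; "position": TCP position; "ee_rot": TCP orientation; "wrist_force": force on the tool from outside, world axes, zero at the start; "wrist_torque": the same for the moment, N m; "gripper_width": finger opening in m; "finger_force": force on a finger pad.
Only numpy, scipy, OpenCV 4.12 (cv2) and the standard library are available. Lean on these libraries where they do the work, as an engineer would, in place of code of your own. Each camera call takes 0.05 s, during which the arm holds its last target. There are 200 camera calls.

TASK

I am about to fit the stay to the finds box. First put the sleeve that fits the stay post closely right down onto its shoulder (of the three, one is too tight and one far too slack) and let go of it; then take the hatch by its bar handle, raise it just past its balance point, bring it back to a few degrees below that point and finish holding it there, still, for me to work. Do not let the hatch fly right open or drop, and leave the loupe, the round pot and the stone where they are.

Things in the scene. Friction and masses are not known exactly. Their poses are not given: they have to be found in the camera images.
- finds_box: Fixed grey sheet-steel box, 170 mm (its x) x 200 mm (its y) x 82 mm high, standing on the table; origin under its centre at table height, front faces its own -x (towards the robot at yaw 0). The hatch is its lid, hinged along the back (+x) rim. The stay post stands on a foot beside its +y side.
- post_seat (a point): Shoulder of the stay post, on the post's axis: 170 mm to +y of the box origin, 30 mm above the table. The shoulder is the flat top of a round foot of 46 mm diameter; from it the plain upright post, 18 mm in diameter, rises 45 mm, the last 7 mm tapering. A sleeve stands on the shoulder round the post, which then sticks out 9 mm above it.
- sleeve_fit: The sleeve that fits: plain steel tube standing upright on the table, 38 mm outside diameter, 36 mm high, bore 20 mm (the post is 18 mm); origin at the centre of its underside, z along its axis. 80 g, give or take.
- sleeve_narrow: Look-alike sleeve, 38 mm outside, 36 mm high, bore 14 mm: too tight to go on the post; origin at the centre of its underside.
- sleeve_wide: Look-alike sleeve, 38 mm outside, 36 mm high, bore 28 mm: far too slack on the post; origin at the centre of its underside.
- hatch (a joint): Hatch angle, rad: 0 (to -0.015) shut, level, growing as the front edge rises; back stop 1.95. A 1.4 kg steel plate with an assisting torsion spring; balance point 1.24 rad (71 degrees). Below it the hatch falls shut (handle needs 1.5 to 2 N lift from shut to 0.6 rad, only 0.5 N at 1.1); above it the spring throws it open. Hinge friction holds it nowhere.
- hatch_hinge (a point): Middle of the hinge axis: 85 mm behind the box origin (its +x) and 85 mm above the table; the axis runs along the box's y.
- hatch_handle (a point): Middle of the hatch's bar handle (moves with the hatch): round bar 12 mm thick, 110 mm long, parallel to the hinge axis, on 10 mm arms at both ends, middle 90 mm clear. 39 mm ahead of the hatch's front lip, 215 mm from the hinge axis, 4 mm above the hinge plane. Shut: 130 mm in front of the box origin, 89 mm above the table; raised, it is the topmost part.
- loupe: Bystander: black and white stand loupe, 42 mm diameter, 40 mm high; origin at the centre of its underside.
- polish_pot: Bystander: low round cream and red pot, 63 mm diameter, 34 mm high; origin at the centre of its underside.
- find_1: Bystander: brownish cleaned stone, 40 x 51 x 25 mm; origin at the centre of its underside.
Not all that is in view belongs to the job. Leave any red look-alike of the sleeve_fit alone.

How it is judged:
By the outcome, as a careful person would: the job done as asked, in the order asked, and still so for the second after the job is handed in, while the arm keeps its last pose, push and grip.
It also fails if it takes over 61 s, if anything falls off the work surface, if the arm or the gripper's body presses on something with over 40 N, if the wrist force passes 120 N, or if a joint passes its speed limit or range.

## Working session

There is one attempt and no reset: what is moved stays moved. The work goes in short steps, Python scripts to look and compute and a shell command to move; the robot and the scene stay as the last step left them, time stands still between calls to the robot, and variables do not carry over. Pictures are saved under pics/ and viewed, at most 10 in all, crops included, and the job is handed in when it is done.

```bash
mkdir -p pics
python3 - <<'E'
from station import robot
import cv2,numpy as np
for n in ("top","scene"):
    p,d=robot.get_image(n); c=robot.calibration(n)
    cv2.imwrite(f"pics/{n}0.png",p[...,::-1]); np.savez(f"{n}0.npz",p=p,d=d,**c)
    print(n,c["K"].round(1).tolist(),(-c["R"].T@c["t"]).round(3),c["R"].round(2).tolist())
s=robot.state();print(s["t"],s["position"],s["ee_rot"],robot.tcp_to_grasp)
E
```

```text
top [[447.8, 0.0, 315.4], [0.0, 447.8, 238.7], [0.0, 0.0, 1.0]] [0.443 0.03  1.104] [[-0.0, -1.0, -0.02], [-1.0, 0.0, -0.08], [0.08, 0.02, -1.0]]
scene [[583.4, 0.0, 327.4], [0.0, 583.4, 240.8], [0.0, 0.0, 1.0]] [-0.023 -0.42   0.85 ] [[0.61, -0.79, -0.01], [-0.58, -0.44, -0.69], [0.54, 0.42, -0.73]]
0.1 [0.12255661 0.51027299 0.23082063] [-3.14050511e+00 -2.29897473e-04  2.90583856e+00] -0.0187
```

View pics/top0.png

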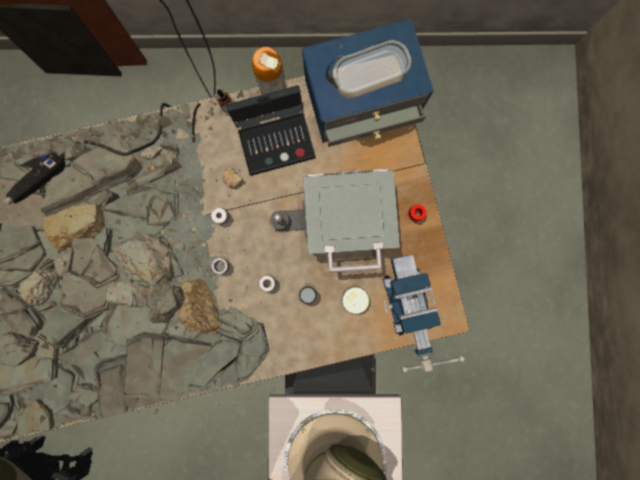

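View pics/scene0.png

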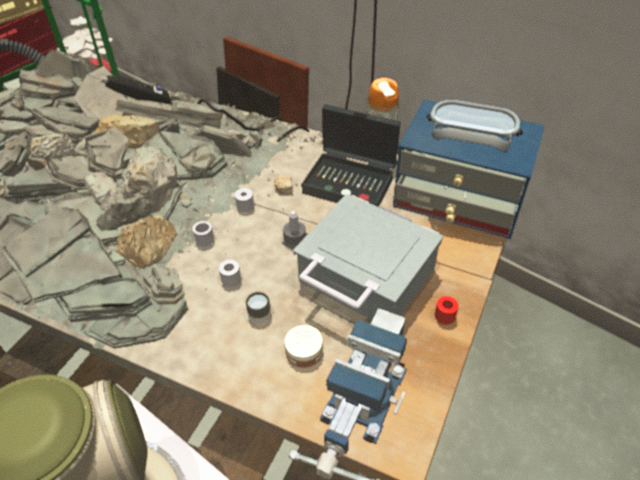

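The top view could offer four things as the fitting sleeve: (220,216), (220,267) and (268,284) are grey, and (418,213) is red and to be left alone. The loupe at (309,296) is black and the pot is at (356,300). The box is at (350,212), its handle bar at (356,268) and the post at (282,220). Next I'll measure the bores and poses.

```bash
cat > h.py <<'E'
import numpy as np,cv2
def ray(c,u,v,z):
    R,t,K=c["R"],c["t"],c["K"]; o=-R.T@t; d=R.T@np.linalg.solve(K,[u,v,1.]); return o+d*(z-o[2])/d[2]
def cloud(c,d):
    v,u=np.mgrid[:480,:640]; P=np.stack([(u-c["K"][0,2])/c["K"][0,0]*d,(v-c["K"][1,2])/c["K"][1,1]*d,d],-1)
    return (P-c["t"])@c["R"]
E
python3 - <<'E'
from h import *
c=np.load("top0.npz"); X=cloud(c,c["d"]); Z=X[...,2]; p=c["p"]
tiles=[]
for n,(u,v) in dict(A=(220,216),B=(220,267),C=(268,284),post=(282,220),loupe=(309,296),pot=(356,300)).items():
    w=Z[v-16:v+17,u-16:u+17]; 
    if n in"ABC":
        m=(abs(w-.036)<.01).astype(np.uint8); ys,xs=np.nonzero(m)
        cn,_=cv2.findContours(m,cv2.RETR_EXTERNAL,cv2.CHAIN_APPROX_NONE); k=max(cn,key=cv2.contourArea)
        (a,b),r=cv2.minEnclosingCircle(k); hull=cv2.fillPoly(np.zeros_like(m),[k],1)
        print(n,ray(c,u-16+a,v-16+b,.036).round(4),"r px",r,"ring",m.sum(),"full",hull.sum(),"fullr",(hull.sum()/np.pi)**.5/419)
    else:
        print(n,"maxz",w.max(),X[v,u].round(3))
    tiles.append(cv2.resize(p[v-16:v+17,u-16:u+17],(264,264),interpolation=cv2.INTER_CUBIC))
cv2.imwrite("pics/crop.png",np.vstack([np.hstack(tiles[:3]),np.hstack(tiles[3:])])[...,::-1])
# box lid
m=((Z>.07)&(Z<.1)).astype(np.uint8); m[:,:295]=0;m[:160]=0;m[285:]=0;m[:,405:]=0
m2=cv2.morphologyEx(m,cv2.MORPH_OPEN,np.ones((15,15)))
k=max(cv2.findContours(m2,0,1)[0],key=cv2.contourArea); r=cv2.minAreaRect(k); B=cv2.boxPoints(r)
print("lid z",np.median(Z[m2>0])); print(np.array([ray(c,*q,.086)for q in B]).round(4)); print("lid c",ray(c,*r[0],.086))
h=(p.min(-1)>185); h[:235]=0;h[280:]=0;h[:,:322]=0;h[:,392:]=0
ys,xs=np.nonzero(h); P=np.array([ray(c,a,b,.095) for a,b in zip(xs,ys)]); print(len(xs),xs.min(),xs.max(),ys.min(),ys.max())
b=P[P[:,0]<P[:,0].min()+.03]
k=cv2.minAreaRect(np.c_[xs,ys].astype(np.float32)); print("handle",np.array([ray(c,*q,.091)for q in cv2.boxPoints(k)]).round(4))
E
```

```text
A [0.5858 0.2786 0.036 ] r px 8.019389152526855 ring 178 full 198 fullr 0.018947138765159525
B [0.465  0.2751 0.036 ] r px 8.090303421020508 ring 117 full 206 fullr 0.01932611906694394
C [0.4231 0.1619 0.036 ] r px 7.9277777671813965 ring 146 full 196 fullr 0.01885120326889878
post maxz 1.104472310115463 [0.573 0.126 0.041]
loupe maxz 1.104472310115463 [0.392 0.062 0.029]
pot maxz 1.104472310115463 [ 0.383 -0.05   0.033]
lid z 0.09102884976785047
[[ 0.6737  0.0741  0.086 ]
 [ 0.686  -0.1363  0.086 ]
 [ 0.5036 -0.1447  0.086 ]
 [ 0.4911  0.0627  0.086 ]]
lid c [ 0.58792383 -0.03619052  0.086     ]
109 325 382 243 266
handle [[ 0.5072  0.0241  0.091 ]
 [ 0.514  -0.1053  0.091 ]
 [ 0.4625 -0.1074  0.091 ]
 [ 0.4557  0.0215  0.091 ]]
```

View pics/crop.png

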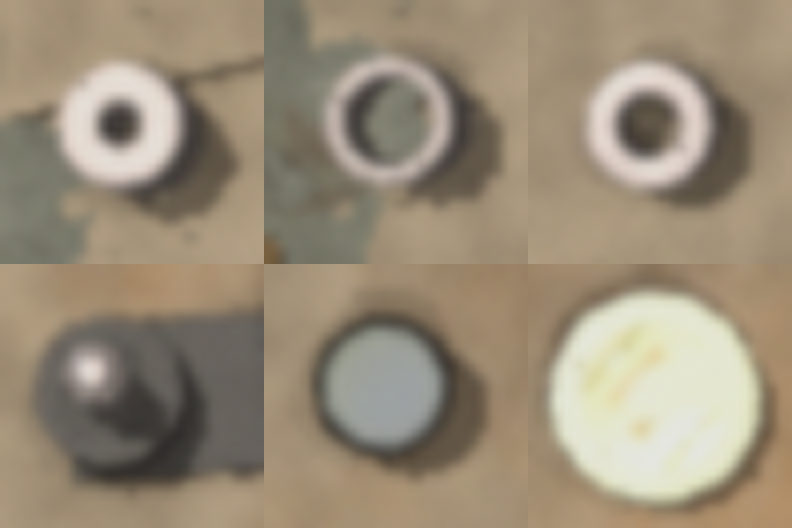

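The three bores in the crop are about 14 mm at A (220,216), 28 mm at B (220,267) and 20 mm at C (268,284). C is the fitting sleeve, at about (0.423, 0.162). The post tip shows at about (277,217). I'm moving above C with the fingers closing along the box's x.

```bash
python3 - <<'E'
from h import *
c=np.load("top0.npz")
print("tip",ray(c,277,216.8,.0745),"foot",ray(c,279.3,219.5,.03))
s=np.load("scene0.npz");p=s["p"][205:245,275:315];cv2.imwrite("pics/sp.png",cv2.resize(p,(400,400))[...,::-1])
E
python3 -m crank '[{"az":-73,"dx":280,"dy":-348,"dz":-50,"claw":1},{"az":-73,"dx":280,"dy":-348,"dz":-50,"claw":1},{"az":-73,"dx":280,"dy":-348,"dz":-50,"claw":1},{"az":-73,"dx":280,"dy":-348,"dz":-50,"claw":1},{"az":-73,"dx":280,"dy":-348,"dz":-50,"claw":1},{"az":-73,"dx":280,"dy":-348,"dz":-50,"claw":1},{"az":-73,"dx":280,"dy":-348,"dz":-50,"claw":1},{"az":-73,"dx":280,"dy":-348,"dz":-50,"claw":1},{"az":-73,"dx":280,"dy":-348,"dz":-50,"claw":1},{"az":-73,"dx":280,"dy":-348,"dz":-50,"claw":1},{"az":-73,"dx":280,"dy":-348,"dz":-50,"claw":1},{"az":-73,"dx":280,"dy":-348,"dz":-50,"claw":1},{"az":-73,"dx":280,"dy":-348,"dz":-50,"claw":1},{"az":-73,"dx":280,"dy":-348,"dz":-50,"claw":1}]'
python3 - <<'E'
from station import robot
import cv2,numpy as np
c=robot.calibration("wrist");p,d=robot.get_image("wrist")
cv2.imwrite("pics/w1.png",p[...,::-1]); np.savez("w1.npz",p=p,d=d,**c)
print((-c["R"].T@c["t"]).round(3),c["R"].round(2).tolist()); s=robot.state();print(s["t"],s["position"],s["ee_rot"],s["joints"].round(2) if hasattr(s["joints"],'round') else s["joints"])
E
```

```text
tip [0.57656496 0.13462951 0.0745    ] foot [0.5757539  0.13354257 0.03      ]
[0.046 0.529 0.373] [[0.23, 0.97, -0.0], [0.93, -0.22, 0.31], [0.3, -0.07, -0.95]]
0.15 [0.1225857  0.51029525 0.23084724] [-3.14060588e+00 -2.10554048e-04  2.90580804e+00] [ 1.11  0.31  1.5  -0.    1.33 -0.22]schema error: expected keys ax, ay, az, dx, dy, dz, claw
```

View pics/w1.png

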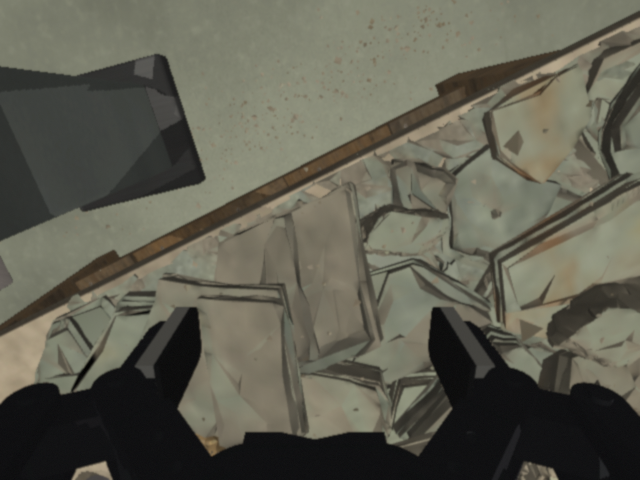

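The picture only shows the rubble under the start pose, with the fingers at (170,350) and (460,350). The move was refused because every row needs all seven keys, so I'm resending it.

```bash
python3 -m crank '[{"ax":0,"ay":0,"az":-73,"dx":300,"dy":-348,"dz":-50,"claw":1},{"ax":0,"ay":0,"az":-73,"dx":300,"dy":-348,"dz":-50,"claw":1},{"ax":0,"ay":0,"az":-73,"dx":300,"dy":-348,"dz":-50,"claw":1},{"ax":0,"ay":0,"az":-73,"dx":300,"dy":-348,"dz":-50,"claw":1},{"ax":0,"ay":0,"az":-73,"dx":300,"dy":-348,"dz":-50,"claw":1},{"ax":0,"ay":0,"az":-73,"dx":300,"dy":-348,"dz":-50,"claw":1},{"ax":0,"ay":0,"az":-73,"dx":300,"dy":-348,"dz":-50,"claw":1},{"ax":0,"ay":0,"az":-73,"dx":300,"dy":-348,"dz":-50,"claw":1},{"ax":0,"ay":0,"az":-73,"dx":300,"dy":-348,"dz":-50,"claw":1},{"ax":0,"ay":0,"az":-73,"dx":300,"dy":-348,"dz":-50,"claw":1},{"ax":0,"ay":0,"az":-73,"dx":300,"dy":-348,"dz":-50,"claw":1},{"ax":0,"ay":0,"az":-73,"dx":300,"dy":-348,"dz":-50,"claw":1},{"ax":0,"ay":0,"az":-73,"dx":300,"dy":-348,"dz":-50,"claw":1},{"ax":0,"ay":0,"az":-73,"dx":300,"dy":-348,"dz":-50,"claw":1}]'
python3 - <<'E'
from station import robot
import cv2,numpy as np
c=robot.calibration("wrist");p,d=robot.get_image("wrist")
cv2.imwrite("pics/w2.png",p[...,::-1]); np.savez("w2.npz",p=p,d=d,**c)
s=robot.state();print(s["t"],s["position"],s["ee_rot"])
E
```

```text
t: 1.55
position: [0.422, 0.1635, 0.1815]
ee_rot: [3.141, -0.0, 1.634]
wrist_force: [-0.3, -0.1, 0.1]
gripper_width: 0.0851
finger_force: 0.0
1.6 [0.42214402 0.16333504 0.18151217] [ 3.14125299e+00 -3.71671437e-05  1.63359953e+00]
```

View pics/w2.png

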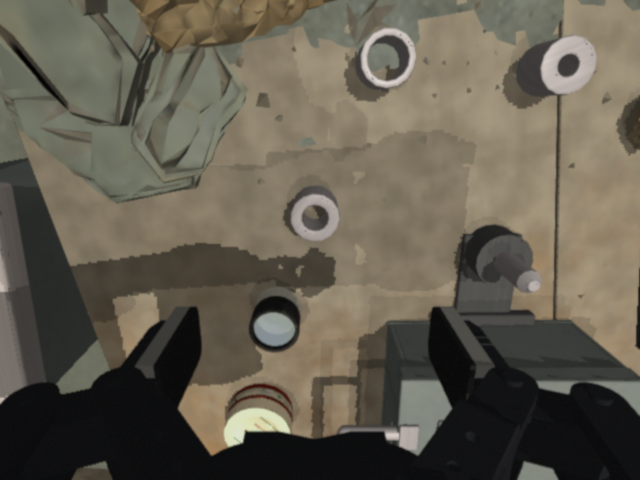

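Close view: the chosen sleeve's top is at (315,216), with a bore-to-outside ratio near 0.53, so it is the one that fits. The wide sleeve is at (387,58) and the narrow one at (568,66). The post foot is at (498,252) and its tip at (531,282). I'm casting rays for the sleeve and the post.

Run:
```python
from h import *
c=np.load("w2.npz"); X=cloud(c,c["d"]);Z=X[...,2];p=c["p"]
def rim(u,v,w,z,tol):
    m=np.zeros((480,640),np.uint8); m[v-w:v+w,u-w:u+w]=abs(Z[v-w:v+w,u-w:u+w]-z)<tol
    k=max(cv2.findContours(m,0,1)[0],key=cv2.contourArea); return cv2.fitEllipse(k),m.sum()
e,n=rim(315,216,34,.036,.004); print(e,n,ray(c,*e[0],.036))
print("Z samples",Z[200:235:5,315].round(3),Z[255,480],Z[282,531])
t=p[265:300,512:550].min(-1)>165; ys,xs=np.nonzero(t); print("tip",xs.mean()+512,ys.mean()+265,len(xs),ray(c,xs.mean()+512,ys.mean()+265,.075))
Q=X[225:300,455:550].reshape(-1,3); Q=Q[abs(Q[:,2]-.03)<.004]; q=Q[:,:2].astype(np.float32); print("foot enc",cv2.minEnclosingCircle(q),len(q))
Q=X[225:300,455:550].reshape(-1,3); Q=Q[(Q[:,2]>.04)&(Q[:,2]<.067)]; A=np.c_[2*Q[:,:2],np.ones(len(Q))]; s=np.linalg.lstsq(A,(Q[:,:2]**2).sum(1),rcond=None)[0]; print("post fit",s[:2],(s[2]+s[0]**2+s[1]**2)**.5,len(Q),"mean",Q.mean(0))
```

```text
((314.7580261230469, 216.81365966796875), (46.96257781982422, 48.35496139526367), 86.89741516113281) 1355 [0.42296788 0.16220187 0.036     ]
Z samples [ 0.035 -0.001 -0.    -0.001  0.008  0.02   0.036] 0.029773422959563263 0.07558590587270382
tip 533.14 285.74 50 [0.57603354 0.13319012 0.075     ]
foot enc ((0.5764527320861816, 0.13313481211662292), 0.0231776125729084) 1770
post fit [0.5767207  0.13296998] 0.00858478215066164 539 mean [0.57127977 0.13679487 0.05419152]
```

```bash
python3 -m crank '[{"ax":0,"ay":0,"az":0,"dx":1,"dy":-1,"dz":-45,"claw":1},{"ax":0,"ay":0,"az":0,"dx":1,"dy":-1,"dz":-90,"claw":1},{"ax":0,"ay":0,"az":0,"dx":1,"dy":-1,"dz":-125,"claw":1},{"ax":0,"ay":0,"az":0,"dx":1,"dy":-1,"dz":-150,"claw":1},{"ax":0,"ay":0,"az":0,"dx":1,"dy":-1,"dz":-165,"claw":1},{"ax":0,"ay":0,"az":0,"dx":1,"dy":-1,"dz":-174,"claw":1},{"ax":0,"ay":0,"az":0,"dx":1,"dy":-1,"dz":-174,"claw":1},{"ax":0,"ay":0,"az":0,"dx":1,"dy":-1,"dz":-174,"claw":0.3},{"ax":0,"ay":0,"az":0,"dx":1,"dy":-1,"dz":-174,"claw":0.3},{"ax":0,"ay":0,"az":0,"dx":1,"dy":-1,"dz":-174,"claw":0.3},{"ax":0,"ay":0,"az":0,"dx":1,"dy":-1,"dz":-174,"claw":0.3},{"ax":0,"ay":0,"az":0,"dx":1,"dy":-1,"dz":-174,"claw":0.3},{"ax":0,"ay":0,"az":0,"dx":1,"dy":-1,"dz":-174,"claw":0.3},{"ax":0,"ay":0,"az":0,"dx":1,"dy":-1,"dz":-174,"claw":0.3}]' 40
```

```text
t: 3.0
position: [0.424, 0.1616, 0.0081]
ee_rot: [3.14, -0.0, 1.632]
wrist_force: [-1.7, -0.0, 7.3]
gripper_width: 0.0366
finger_force: 39.5
```

```bash
python3 -m crank '[{"ax":0,"ay":0,"az":0,"dx":0,"dy":0,"dz":20,"claw":0.3},{"ax":0,"ay":0,"az":0,"dx":0,"dy":0,"dz":60,"claw":0.3},{"ax":0,"ay":0,"az":0,"dx":0,"dy":0,"dz":95,"claw":0.3},{"ax":0,"ay":0,"az":0,"dx":40,"dy":-8,"dz":95,"claw":0.3},{"ax":0,"ay":0,"az":0,"dx":80,"dy":-16,"dz":95,"claw":0.3},{"ax":0,"ay":0,"az":0,"dx":120,"dy":-24,"dz":95,"claw":0.3},{"ax":0,"ay":0,"az":0,"dx":153,"dy":-29,"dz":95,"claw":0.3},{"ax":0,"ay":0,"az":0,"dx":153,"dy":-29,"dz":95,"claw":0.3},{"ax":0,"ay":0,"az":0,"dx":153,"dy":-29,"dz":95,"claw":0.3},{"ax":0,"ay":0,"az":0,"dx":153,"dy":-29,"dz":95,"claw":0.3}]' 40
python3 - <<'E'
from station import robot
from h import *
c=robot.calibration("wrist");p,d=robot.get_image("wrist")
cv2.imwrite("pics/w3.png",p[...,::-1]); np.savez("w3.npz",p=p,d=d,**c)
s=robot.state();print(s["t"],s["position"],s["wrist_force"])
X=cloud(c,d);Z=X[...,2]
P=np.array(s["position"]); m=((np.linalg.norm(X[...,:2]-P[:2],axis=-1)<.025)).astype(np.uint8)
ys,xs=np.nonzero(m);print(xs.min(),xs.max(),ys.min(),ys.max(),np.histogram(Z[m>0],bins=np.arange(0,.2,.01)))
E
```

```text
t: 4.0
position: [0.5758, 0.1327, 0.1023]
ee_rot: [-3.141, -0.0, 1.632]
wrist_force: [0.6, -0.1, -0.9]
gripper_width: 0.0361
finger_force: 40.6
4.05 [0.57580384 0.13284047 0.10244972] [-0.23116497 -0.42189297 -0.34318729]
204 421 195 479 (array([ 423,  244, 2406,  838,  189,  222,  233,    1,    0,  467, 1513,
       2261, 7369, 2289, 1215,  703,  378, 3428, 6895]), array([0.  , 0.01, 0.02, 0.03, 0.04, 0.05, 0.06, 0.07, 0.08, 0.09, 0.1 ,
       0.11, 0.12, 0.13, 0.14, 0.15, 0.16, 0.17, 0.18, 0.19]))
```

View pics/w3.png

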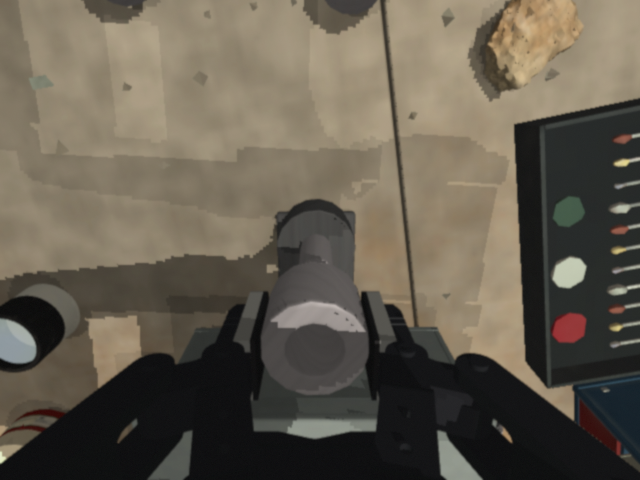

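The held sleeve's top is at (315,347), centred between the pads, with the post behind and below it at (316,245). I'm measuring the offset between them.

Run:
```python
from h import *
c=np.load("w3.npz"); X=cloud(c,c["d"]);Z=X[...,2]
def fit(Q):
    A=np.c_[2*Q[:,:2],np.ones(len(Q))]; s=np.linalg.lstsq(A,(Q[:,:2]**2).sum(1),rcond=None)[0]; return s[:2].round(4),round((s[2]+s[0]**2+s[1]**2)**.5,4),len(Q)
W=X[190:300,270:365].reshape(-1,3); Q=W[(W[:,2]>.04)&(W[:,2]<.064)&(abs(W[:,0]-.5765)<.012)&(abs(W[:,1]-.133)<.015)]; print("post",fit(Q))
Q=W[abs(W[:,2]-.03)<.003];print("foot y/x",Q.min(0),Q.max(0))
W=X[265:395,258:375]; w=Z[265:395,258:375]
print("rim z",w[::8,57].round(3))
zt=np.median(w[45:50,40:75]); m=(abs(w-zt)<.003).astype(np.uint8)
k=max(cv2.findContours(m,0,1)[0],key=cv2.contourArea); e=cv2.fitEllipse(cv2.convexHull(k)); print(zt,e,ray(c,258+e[0][0],265+e[0][1],zt))
Q=W[(w>zt-.03)&(w<zt-.005)&(np.linalg.norm(W[...,:2]-[.576,.133],axis=-1)>.0165)&(np.linalg.norm(W[...,:2]-[.576,.133],axis=-1)<.022)]; print("side",fit(Q))
```

```text
post (array([0.5768, 0.1329]), np.float64(0.0087), 504)
foot y/x [0.55426267 0.11756213 0.02700468] [0.59962373 0.15578709 0.03290912]
rim z [0.098 0.106 0.114 0.122 0.126 0.13  0.13  0.13  0.1   0.106 0.112 0.116
 0.121 0.127 0.131 0.129 0.13 ]
0.1296209748208655 ((59.26568603515625, 81.81649017333984), (101.01041412353516, 132.40248107910156), 90.24685668945312) [0.57694344 0.13405072 0.12962097]
side (array([0.5762, 0.1307]), np.float64(0.0202), 2914)
```

```bash
python3 -m crank '[{"ax":0,"ay":0,"az":0,"dx":0.7,"dy":0,"dz":-8,"claw":0.3},{"ax":0,"ay":0,"az":0,"dx":0.7,"dy":0,"dz":-16,"claw":0.3},{"ax":0,"ay":0,"az":0,"dx":0.7,"dy":0,"dz":-22,"claw":0.3},{"ax":0,"ay":0,"az":0,"dx":0.7,"dy":0,"dz":-26,"claw":0.3},{"ax":0,"ay":0,"az":0,"dx":0.7,"dy":0,"dz":-30,"claw":0.3},{"ax":0,"ay":0,"az":0,"dx":0.7,"dy":0,"dz":-30,"claw":0.3}]' 40
```

```text
t: 4.65
position: [0.5771, 0.1325, 0.0717]
ee_rot: [-3.141, -0.0, 1.632]
wrist_force: [0.2, 0.2, -1.2]
gripper_width: 0.0362
finger_force: 40.7
```

```bash
python3 -m crank '[{"ax":0,"ay":0,"az":0,"dx":0,"dy":0,"dz":-8,"claw":0.3},{"ax":0,"ay":0,"az":0,"dx":0,"dy":0,"dz":-16,"claw":0.3},{"ax":0,"ay":0,"az":0,"dx":0,"dy":0,"dz":-23,"claw":0.3},{"ax":0,"ay":0,"az":0,"dx":0,"dy":0,"dz":-28,"claw":0.3},{"ax":0,"ay":0,"az":0,"dx":0,"dy":0,"dz":-31,"claw":0.3},{"ax":0,"ay":0,"az":0,"dx":0,"dy":0,"dz":-33,"claw":0.3},{"ax":0,"ay":0,"az":0,"dx":0,"dy":0,"dz":-33,"claw":0.3}]' 40
```

```text
t: 5.35
position: [0.5772, 0.1325, 0.039]
ee_rot: [-3.141, -0.0, 1.632]
wrist_force: [-1.3, 0.7, -1.3]
gripper_width: 0.0363
finger_force: 40.6
```

```bash
python3 -m crank '[{"ax":0,"ay":0,"az":0,"dx":0,"dy":0,"dz":-1,"claw":0.3},{"ax":0,"ay":0,"az":0,"dx":0,"dy":0,"dz":-1,"claw":0.75},{"ax":0,"ay":0,"az":0,"dx":0,"dy":0,"dz":-1,"claw":0.75},{"ax":0,"ay":0,"az":0,"dx":0,"dy":0,"dz":-1,"claw":0.75},{"ax":0,"ay":0,"az":0,"dx":0,"dy":0,"dz":-1,"claw":0.75},{"ax":0,"ay":0,"az":0,"dx":0,"dy":0,"dz":20,"claw":0.75},{"ax":0,"ay":0,"az":0,"dx":0,"dy":0,"dz":60,"claw":0.75},{"ax":0,"ay":0,"az":0,"dx":0,"dy":0,"dz":100,"claw":0.75},{"ax":0,"ay":0,"az":0,"dx":0,"dy":0,"dz":140,"claw":0.75},{"ax":0,"ay":0,"az":0,"dx":-40,"dy":0,"dz":140,"claw":0.75},{"ax":0,"ay":0,"az":0,"dx":-80,"dy":-30,"dz":140,"claw":0.75},{"ax":0,"ay":0,"az":0,"dx":-110,"dy":-70,"dz":140,"claw":0.75},{"ax":0,"ay":0,"az":0,"dx":-120,"dy":-110,"dz":140,"claw":0.75},{"ax":0,"ay":0,"az":0,"dx":-120,"dy":-110,"dz":140,"claw":0.75},{"ax":0,"ay":0,"az":0,"dx":-120,"dy":-110,"dz":140,"claw":0.75}]' 40
python3 - <<'E'
from station import robot
from h import *
c=robot.calibration("wrist");p,d=robot.get_image("wrist")
cv2.imwrite("pics/w4.png",p[...,::-1]); np.savez("w4.npz",p=p,d=d,**c)
s=robot.state();print(s["t"],s["position"],s["wrist_force"],s["gripper_width"])
E
```

```text
t: 6.85
position: [0.4575, 0.022, 0.1796]
ee_rot: [3.141, 0.0, 1.63]
wrist_force: [0.2, 0.7, -0.2]
gripper_width: 0.064
finger_force: 0.0
6.9 [0.45768007 0.02271367 0.17947908] [-0.18541444 -0.22960925 -0.45183975] 0.0636350115171769
```

View pics/w4.png

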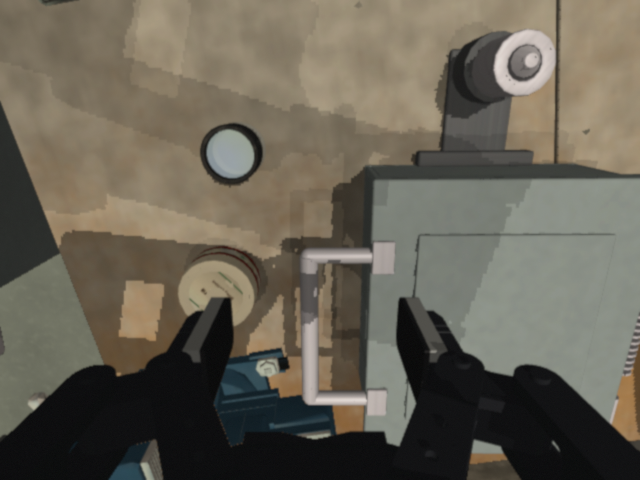

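The sleeve is round the post at (522,62) with the post tip sticking out, and the handle bar runs from (310,255) to (311,398). The pot at (218,290) and the vice at (260,390) stay clear. I'm measuring the sleeve height and the bar.

Run:
```python
from h import *
c=np.load("w4.npz"); X=cloud(c,c["d"]);Z=X[...,2]
print("rim",np.median(Z[78:90,505:530]),Z[40,520],"tip",Z[61,530])
W=X[270:385,290:330].reshape(-1,3);Q=W[(W[:,2]>.075)]
print(len(Q),"zmax",np.percentile(Q[:,2],98)); a=np.polyfit(Q[:,1],Q[:,0],1); print("bar dir yaw",np.degrees(-np.arctan(a[0])),"x at y-.044",np.polyval(a,-.044))
for u,v in((310,256),(311,398)): print("end",ray(c,u,v,.089).round(4))
t=np.load("top0.npz");T=cloud(t,t["d"]);k=(T[...,0]<.5)&(T[...,0]>.25)&(T[...,1]<-.08)&(T[...,1]>-.35)&(abs(T[...,2])<.3);print("vice max",T[k][:,2].max(), "near bar", T[k&(T[...,0]<.43)&(T[...,1]>-.15)][:,2].max())
```

```text
rim 0.06552153798325588 0.06565959907699428 tip 0.07447570676442973
2047 zmax 0.09284013633120451
bar dir yaw 3.539371402838018 x at y-.044 0.45865755755677734
end [0.456  0.0101 0.089 ]
end [ 0.4628 -0.0984  0.089 ]
vice max 0.11385627882749833 near bar 0.11248793022466756
```

The sleeve is seated: its rim is at 65.5 mm and the tip 9 mm above. The bar middle is about (0.459, −0.044, 0.089), yaw 3.5°. Next I grip the bar.

```bash
python3 -m crank '[{"ax":0,"ay":0,"az":0,"dx":1,"dy":-35,"dz":0,"claw":0.4},{"ax":0,"ay":0,"az":0,"dx":1,"dy":-66,"dz":0,"claw":0.4},{"ax":0,"ay":0,"az":0,"dx":1,"dy":-66,"dz":0,"claw":0.4},{"ax":0,"ay":0,"az":0,"dx":1,"dy":-66,"dz":-40,"claw":0.4},{"ax":0,"ay":0,"az":0,"dx":1,"dy":-66,"dz":-70,"claw":0.4},{"ax":0,"ay":0,"az":0,"dx":1,"dy":-66,"dz":-92,"claw":0.4},{"ax":0,"ay":0,"az":0,"dx":1,"dy":-66,"dz":-104,"claw":0.4},{"ax":0,"ay":0,"az":0,"dx":1,"dy":-66,"dz":-109,"claw":0.4},{"ax":0,"ay":0,"az":0,"dx":1,"dy":-66,"dz":-109,"claw":0.4},{"ax":0,"ay":0,"az":0,"dx":1,"dy":-66,"dz":-109,"claw":0},{"ax":0,"ay":0,"az":0,"dx":1,"dy":-66,"dz":-109,"claw":0},{"ax":0,"ay":0,"az":0,"dx":1,"dy":-66,"dz":-109,"claw":0},{"ax":0,"ay":0,"az":0,"dx":1,"dy":-66,"dz":-109,"claw":0},{"ax":0,"ay":0,"az":0,"dx":1,"dy":-66,"dz":-109,"claw":0},{"ax":0,"ay":0,"az":0,"dx":1,"dy":-66,"dz":-109,"claw":0},{"ax":0,"ay":0,"az":0,"dx":1,"dy":-66,"dz":-109,"claw":0}]' 50
python3 -c "
import numpy as np
for a in [5,10,16,22,28,34,40,46,52,58,63,67,70,72,74,67.5]:
    t=np.radians(a+1.07);o=np.radians(1.07);s=215*(np.cos(o)-np.cos(t));print(a,(s*.998).round(1),(s*.061).round(1),(215*(np.sin(t)-np.sin(o))).round(1))"
```

```text
t: 8.5
position: [0.458, -0.0433, 0.0702]
ee_rot: [-3.141, -0.0, 1.632]
wrist_force: [-5.4, 1.4, 1.8]
gripper_width: 0.0101
finger_force: 48.7
5 1.2 0.1 18.7
10 4.0 0.2 37.3
16 9.4 0.6 59.1
22 17.1 1.0 80.2
28 27.0 1.6 100.4
34 38.9 2.4 119.5
40 52.8 3.2 137.2
46 68.4 4.2 153.4
52 85.6 5.2 167.8
58 104.2 6.4 180.4
63 120.7 7.4 189.3
67 134.4 8.2 195.4
70 144.9 8.9 199.4
72 152.0 9.3 201.7
74 159.3 9.7 203.7
67.5 136.1 8.3 196.1
```

```bash
python3 -m crank '[{"ax":0,"ay":0,"az":0,"dx":0.4,"dy":0,"dz":8,"claw":0},{"ax":0,"ay":0,"az":0,"dx":1.2,"dy":0.1,"dz":18.7,"claw":0},{"ax":0,"ay":0,"az":0,"dx":2.4,"dy":0.2,"dz":28,"claw":0},{"ax":0,"ay":0,"az":0,"dx":4,"dy":0.2,"dz":37.3,"claw":0},{"ax":0,"ay":0,"az":0,"dx":6.5,"dy":0.4,"dz":48.3,"claw":0},{"ax":0,"ay":0,"az":0,"dx":9.4,"dy":0.6,"dz":59.1,"claw":0},{"ax":0,"ay":0,"az":0,"dx":13,"dy":0.8,"dz":70,"claw":0},{"ax":0,"ay":0,"az":0,"dx":17.1,"dy":1,"dz":80.2,"claw":0},{"ax":0,"ay":0,"az":0,"dx":17.1,"dy":1,"dz":80.2,"claw":0}]' 60
```

```text
t: 9.4
position: [0.4734, -0.0423, 0.1519]
ee_rot: [-3.136, -0.0, 1.632]
wrist_force: [-18.4, -0.7, 4.1]
gripper_width: 0.0096
finger_force: 59.0
```

The sideways force suggests the bar has slipped a little in the pads. I'm measuring the true hatch angle from the depth of the plate.

```bash
cat > ang.py <<'E'
from station import robot
from h import *
y=np.radians(3.5);u=np.array([np.cos(y),np.sin(y),0]);v=np.array([-u[1],u[0],0])
O=np.array([.587,-.0365,0])
for n in("top","scene"):
    c=robot.calibration(n);p,d=robot.get_image(n);X=cloud(c,d)-O; a=X@u;b=X@v;z=X[...,2]
    r=np.hypot(a-.085,z-.085)
    th=np.degrees(np.arctan2(z-.085,.085-a))
    k=(abs(b)<.098)&(r>.06)&(r<.17)&(th>-2)&(th<110)&(d>0)
    h,e=np.histogram(th[k],bins=np.arange(-2,110,1)); i=h.argmax(); kk=k&(abs(th-e[i])<4)
    A=np.c_[z[kk]-.085,(.085-a[kk])]; m=A.mean(0);vv=np.linalg.svd(A-m,full_matrices=False)[2][0]
    print(n,"hatch peak",e[i],h[i],"median",np.median(th[kk]).round(2),"plane",np.degrees(np.arctan2(vv[0],vv[1])).round(2),"offset mm",((m[0]*vv[1]-m[1]*vv[0])*1e3).round(1))
s=robot.state();P=np.array(s["position"])-O;print(s["t"],s["position"],s["wrist_force"],s["gripper_width"],s["finger_force"])
print("from grasp x: th",np.degrees(np.arccos((.085-P@u)/.215))-1.07,"bar z pred",.085+.215*np.sin(np.arccos((.085-P@u)/.215)),"grasp z",P[2]+.0187)
E
python3 ang.py
```

```text
top hatch peak 25 620 median 25.35 plane 20.44 offset mm 8.7
scene hatch peak 23 530 median 24.76 plane -160.04 offset mm -10.4
9.5 [ 0.47311448 -0.0422794   0.15114925] [-17.85701889  -0.18710421   4.52786602] 0.009908945943733816 58.95957291126251
from grasp x: th 21.15555332830846 bar z pred 0.16632454076664216 grasp z 0.16984924865229487
```

The plate plane says about 20.4°, with the bar roughly 6 mm low in the pads and rolling on them. From here x pins the angle better, so I continue up the arc, lowering the pads gradually relative to the bar and with a lighter grip.

```bash
python3 -m crank '[{"ax":0,"ay":0,"az":0,"dx":0,"dy":0,"dz":6,"claw":0},{"ax":0,"ay":0,"az":0,"dx":2,"dy":0.1,"dz":12,"claw":0},{"ax":0,"ay":0,"az":0,"dx":4.9,"dy":0.3,"dz":18.4,"claw":0},{"ax":0,"ay":0,"az":0,"dx":10.3,"dy":0.6,"dz":28,"claw":0},{"ax":0,"ay":0,"az":0,"dx":16.2,"dy":1,"dz":37.4,"claw":0},{"ax":0,"ay":0,"az":0,"dx":22.6,"dy":1.4,"dz":46.4,"claw":0},{"ax":0,"ay":0,"az":0,"dx":29.4,"dy":1.8,"dz":55.1,"claw":0},{"ax":0,"ay":0,"az":0,"dx":36.7,"dy":2.2,"dz":63.2,"claw":0},{"ax":0,"ay":0,"az":0,"dx":44.5,"dy":2.7,"dz":70.8,"claw":0},{"ax":0,"ay":0,"az":0,"dx":52.7,"dy":3.2,"dz":78,"claw":0},{"ax":0,"ay":0,"az":0,"dx":61.2,"dy":3.7,"dz":84.8,"claw":0},{"ax":0,"ay":0,"az":0,"dx":61.2,"dy":3.7,"dz":84.8,"claw":0}]' 40; python3 ang.py
```

```text
t: 10.7
position: [0.5364, -0.0383, 0.2395]
ee_rot: [-3.142, 0.001, 1.633]
wrist_force: [-18.6, 5.9, 20.1]
gripper_width: 0.0096
finger_force: 58.3
top hatch peak 52 141 median 53.05 plane 49.54 offset mm 7.2
scene hatch peak 50 209 median 50.18 plane -130.34 offset mm -1.2
10.8 [ 0.53573061 -0.03834377  0.23897083] [-18.37425857   6.09313189  19.98258957] 0.00962313903744146 58.23936581611633
from grasp x: th 49.592304283632345 bar z pred 0.25128601635922887 grasp z 0.2576708293842299
```

```bash
python3 -m crank '[{"ax":0,"ay":0,"az":0,"dx":0,"dy":0,"dz":3,"claw":0},{"ax":0,"ay":0,"az":0,"dx":6,"dy":0.3,"dz":8,"claw":0},{"ax":0,"ay":0,"az":0,"dx":12,"dy":0.7,"dz":13,"claw":0},{"ax":0,"ay":0,"az":0,"dx":18.1,"dy":1.1,"dz":16.7,"claw":0},{"ax":0,"ay":0,"az":0,"dx":24.5,"dy":1.5,"dz":20.8,"claw":0},{"ax":0,"ay":0,"az":0,"dx":31,"dy":1.9,"dz":24.6,"claw":0},{"ax":0,"ay":0,"az":0,"dx":37.6,"dy":2.3,"dz":28,"claw":0},{"ax":0,"ay":0,"az":0,"dx":43.5,"dy":2.7,"dz":31,"claw":0},{"ax":0,"ay":0,"az":0,"dx":49,"dy":3,"dz":33.5,"claw":0},{"ax":0,"ay":0,"az":0,"dx":54.7,"dy":3.3,"dz":35.8,"claw":0},{"ax":0,"ay":0,"az":0,"dx":54.7,"dy":3.3,"dz":35.8,"claw":0}]' 40; python3 ang.py
```

```text
t: 11.9
position: [0.592, -0.035, 0.2735]
ee_rot: [3.139, 0.0, 1.633]
wrist_force: [-4.7, 5.4, 6.1]
gripper_width: 0.0101
finger_force: 55.8
top hatch peak 69 51 median 70.32 plane 67.14 offset mm 7.2
scene hatch peak 67 1959 median 67.64 plane -113.2 offset mm -1.7
12.0 [ 0.59169831 -0.03496738  0.27337592] [-5.28943769  5.29373979  5.67556333] 0.00980141541761946 55.753249526023865
from grasp x: th 67.02295898930498 bar z pred 0.2844749383359509 grasp z 0.2920759224382746
```

```bash
python3 -m crank '[{"ax":0,"ay":0,"az":0,"dx":5,"dy":0.3,"dz":2,"claw":0},{"ax":0,"ay":0,"az":0,"dx":10.5,"dy":0.6,"dz":3.9,"claw":0},{"ax":0,"ay":0,"az":0,"dx":15,"dy":0.9,"dz":5.4,"claw":0},{"ax":0,"ay":0,"az":0,"dx":20,"dy":1.2,"dz":6.9,"claw":0},{"ax":0,"ay":0,"az":0,"dx":24.8,"dy":1.5,"dz":8.3,"claw":0},{"ax":0,"ay":0,"az":0,"dx":24.8,"dy":1.5,"dz":8.3,"claw":0},{"ax":0,"ay":0,"az":0,"dx":24.8,"dy":1.5,"dz":8.3,"claw":0},{"ax":0,"ay":0,"az":0,"dx":24.8,"dy":1.5,"dz":8.3,"claw":0}]' 40; python3 ang.py
```

```text
t: 12.8
position: [0.6167, -0.0338, 0.2817]
ee_rot: [3.139, 0.001, 1.632]
wrist_force: [-3.4, 4.2, 6.8]
gripper_width: 0.0096
finger_force: 55.9
top hatch peak 77 22 median 77.71 plane 73.77 offset mm 9.1
scene hatch peak 74 2330 median 74.61 plane -106.18 offset mm -1.6
12.9 [ 0.61669067 -0.0337999   0.28173585] [-2.75395744  2.95500564  6.84472961] 0.009757760284570566 55.93673229217529
from grasp x: th 74.05307514358493 bar z pred 0.2927931049476061 grasp z 0.30043584526002537
```

The hatch is at about 74°, past its balance point of 71°. Now back to about 67°.

```bash
python3 -m crank '[{"ax":0,"ay":0,"az":0,"dx":-4,"dy":-0.2,"dz":-1.2,"claw":0},{"ax":0,"ay":0,"az":0,"dx":-9,"dy":-0.5,"dz":-2.7,"claw":0},{"ax":0,"ay":0,"az":0,"dx":-14.3,"dy":-0.9,"dz":-4.4,"claw":0},{"ax":0,"ay":0,"az":0,"dx":-19.5,"dy":-1.2,"dz":-6.3,"claw":0},{"ax":0,"ay":0,"az":0,"dx":-24,"dy":-1.5,"dz":-7.9,"claw":0},{"ax":0,"ay":0,"az":0,"dx":-24,"dy":-1.5,"dz":-7.9,"claw":0},{"ax":0,"ay":0,"az":0,"dx":-24,"dy":-1.5,"dz":-7.9,"claw":0},{"ax":0,"ay":0,"az":0,"dx":-24,"dy":-1.5,"dz":-7.9,"claw":0},{"ax":0,"ay":0,"az":0,"dx":-24,"dy":-1.5,"dz":-7.9,"claw":0},{"ax":0,"ay":0,"az":0,"dx":-24,"dy":-1.5,"dz":-7.9,"claw":0},{"ax":0,"ay":0,"az":0,"dx":-24,"dy":-1.5,"dz":-7.9,"claw":0},{"ax":0,"ay":0,"az":0,"dx":-24,"dy":-1.5,"dz":-7.9,"claw":0}]' 40; python3 ang.py
python3 - <<'E'
from station import robot
import cv2
p,d=robot.get_image("scene"); cv2.imwrite("pics/end.png",p[...,::-1])
E
```

```text
t: 14.1
position: [0.5931, -0.0354, 0.2738]
ee_rot: [3.137, 0.001, 1.632]
wrist_force: [-1.5, 4.5, 6.9]
gripper_width: 0.0094
finger_force: 55.9
top hatch peak 70 51 median 70.59 plane 67.4 offset mm 7.2
scene hatch peak 67 1493 median 67.95 plane -112.9 offset mm -1.8
14.2 [ 0.59314038 -0.03538662  0.27377725] [-1.26735918  3.0418152   6.09002296] 0.009690016536521899 55.94829082489014
from grasp x: th 67.42847187396778 bar z pred 0.28503767544317576 grasp z 0.29247725429400734
```

View pics/end.png

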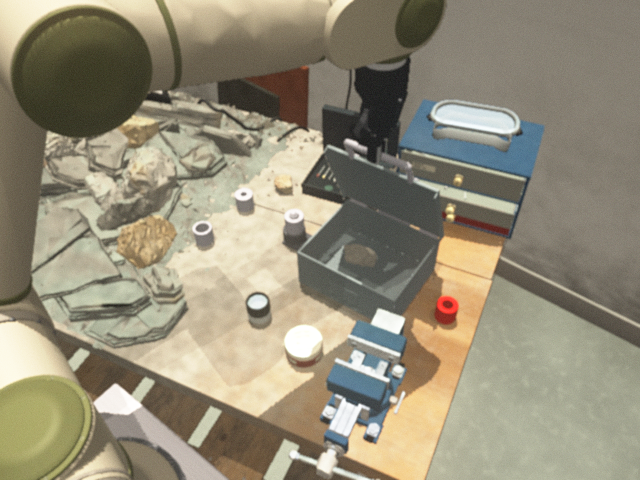

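The hatch is held at about 67°, with the handle in the gripper at (375,155). The sleeve sits on its post at (294,225), and the loupe (258,305), pot (303,345) and stone (283,185) are where they were. I'm handing the job in.

```bash
python3 -c "
from station import robot
print(robot.finish_job())"
```

```text
the job is handed in; nothing more can be done
None
```

The fitting sleeve is seated on the post's shoulder and released; the hatch went to about 74°, just past its balance point, and is now held still at about 67°, with the loupe, pot and stone not moved and the job handed in.

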